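Third hand: hold a turned leg against the spring pad

TASK

One bay of the screwing fixture already has its turned leg; lay the loose leg flat on the board in the empty bay, on the bay's centre line and square to the fence, and press its head (the end with the longer square block) against that bay's spring pad, so that the pad is pushed about half-way in (about 10 N) and never bottoms. Hold it there steadily for at least three seconds and finish while still gripping and pressing it, ready for the screws. Leave everything else on the bench where it is.

Things in the scene. Friction and masses are not known exactly. Their poses are not given: they have to be found in the camera images.
- leg_mid (a point): the loose table leg, light wood, lying flat: 200 long (along its x), its two square ends 44 x 44, the turned round middle 34 thick over the 60 mm around this point. The square head at its +x end is 65 long, the square foot at its -x end only 35 long. About 0.2 kg. This point is the leg's centre, 22 above what it lies on; x runs from foot to head, z up
- leg_head (a point): centre of the leg's head end face, 100 mm from leg_mid along x
- fixture: fixture fastened to the bench: plywood board 260 (x) by 280 (y), 18 thick, on the bench; along its far (+x) edge a wooden fence 30 thick, rising 50 above the board, front face at x = 0.097. Two bays with centre lines pencilled on the board parallel to its x at y = +0.065 (left) and y = -0.065 (right). In each bay a spring pad stands in front of the fence, its free face at x = 0.060. Origin under the board's centre on the bench; x points to the fence, y left, z up
- pad_left (a joint): spring pad of the left (+y) bay, a steel plate 50 wide and 44 high: how far (m) it is pushed towards the fence. 0 = free, 0.025 = bottomed against the fence, half-way is 0.0125; linear spring of 800 N/m without preload, so half-way is 10 N
- pad_right (a joint): spring pad of the right (-y) bay, a steel plate 50 wide and 44 high: how far (m) it is pushed towards the fence. 0 = free, 0.025 = bottomed against the fence, half-way is 0.0125; linear spring of 800 N/m without preload, so half-way is 10 N
- pad_left_face (a point): centre of the working face (towards fixture -x) of the left bay's spring pad, 40 above the bench, 22 above the board; it moves with the pad
- pad_right_face (a point): centre of the working face (towards fixture -x) of the right bay's spring pad, 40 above the bench, 22 above the board; it moves with the pad
- done_mid (a point): centre of the leg that is already screwed fast in one of the two bays (fixed, same size and shape as the loose one, head to the pad): it tells which bay is taken
- mallet: turned wooden mallet lying along its x, 235 long, head 76 across; origin under its middle on the bench. Not needed; leave alone
- dish: round aluminium dish of brass screws, 64 across, 22 high, on the bench behind the fence at the empty bay; origin under its centre. Not needed; leave alone
- gouge: turning gouge lying on the bench in front of the fixture, wooden handle to its -x, about 290 long, 28 high; origin on the bench near the ferrule. Not needed; leave alone
- try_square: carpenter's try square lying flat, 150 by 90, 18 high; origin under the middle of its wooden stock. Not needed; leave alone
- sanding_block: cork block 100 x 60 x 30; origin under its centre. Not needed; leave alone
Mind the look-alikes: they are no part of the job. What is shaped like the part that bears leg_mid but blue is not meant.

How it is judged:
By the outcome, as a careful person would: the job done as asked, in the order asked, and still so for the second after the job is handed in, while the arm keeps its last pose, push and grip.
It also fails if it takes over 48 s, if anything falls off the work surface, if the arm or the gripper's body presses on something with over 40 N, if the wrist force passes 120 N, or if a joint passes its speed limit or range.

ROBOT

A 6-joint arm with a two-finger parallel gripper is mounted at the origin on the work surface. World frame = base frame: x ahead of the robot, y to its left, z up, the work surface at z = 0. Lengths are in m, angles in rad, forces in N, time in s.
With the tool pointing down it reaches from about 0.225 to 0.875 m from the base axis. Payload 3.4 kg.
Tool frame: the origin (TCP) lies at the very end of the fingers, on their centre line; the grasp point (between the pads) lies 19 mm behind it; z points along the fingers, y is the line along which they close (so a half turn about z gives the same grasp; the last joint's range is limited). The gripper opens to 85 mm and grips with 20 to 120 N. Pads are 22 mm wide; open, the fingers measure 114 mm over their backs; the gripper's body (76 mm by 85 mm) begins 54 mm behind the grasp point. The pads swing forward as they close: fully open they stand 13 mm farther back than shut.
Start: joints at [1.007, 0.276, 1.505, -0, 1.361, -0.121], TCP at [0.246, 0.52, 0.205] pointing down, gripper open.
Joint ranges: [-2.89, 2.89], [-0.75, 2.08], [0.22, 2.7], [-1.18, 4.32], [0.11, 2.71], [-2.7, 2.7]. Speed limits (rad/s): [2.57, 2.57, 3.14, 3.14, 3.14, 3.14].

INTERFACE

Orientations are given as a unit quaternion [w, x, y, z].
In Python, from rig import get_state, optics, sign_off gives the robot as it stands.
- The arm moves only by the tool send_rows, never from a script. Its argument "increments" is a list of rows, each an object with "gripper": the gripper's target within -1 to 1 (shut at 1, half-way at 0, fully open at -1); "linear": the shift along the world's x, y, z in m, a list of three; "delta_rot": the turn, a rotation vector about the world's x, y, z in rad, a list of three. In form: [{"gripper": gripper, "linear": [dx, dy, dz], "delta_rot": [rx, ry, rz]}, ...]. A call has 1 to 8 rows; each row is the pose to reach, as a shift and turn from the pose commanded when the call began; what a row does not reach only later rows make up. A row lasts 1/10 s, in which the tool goes at most 50 mm and 8.59 degrees, less where a joint would pass 70% of its speed; a pose out of reach is approached as far as the arm can. A call with a gripper value outside its range is refused whole. The fingers move at their own pace and stop on an object; "newtons" is the grip in N (left out, the last holds). Time passes only in rows, so rows that repeat a pose let the fingers close. It gives the time, the measured TCP pose, the force, the opening and the grip force at its end, in the units of the state.
- get_state(): the state, without advancing time (a new reading comes with each control period).
- optics.get_image(name): name is "side" or "top" or "wrist"; returns a dict with "pixels" (384x512x3 uint8, blue, green, red), "K" (3x3 intrinsics, pixels), "k1" (the pictures are not rectified: a ray, as slopes to the right and down, at radius r is drawn at 1 + k1 r^2 times it, then the intrinsics apply), "rvec" (rotation vector, rad) and "tvec" (3), from world to camera coordinates, as OpenCV has them; the wrist camera has in their place "T_tool_cam" (4x4, takes a point from camera to tool coordinates, whose origin is the TCP and whose axes are the flange's). Camera axes: x right, y down, z forward; pixel columns grow to the right and rows downward; lengths in m; the calibration is good to about 2 mm. A picture is of the moment at which its call begins: read the wrist's pose just before it. There is no depth.
- sign_off(): hands the job in; it is judged then, once.
The state is a dict: "clock": time; "qpos": joint angles; "qd": joint speeds; "effort": joint torques, N m; "position": TCP position; "ee_rot": TCP orientation; "contact_force": force on the tool from outside, world axes, zero at the start; "moment": the same for the moment, N m; "width": finger opening in m; "gripper_force": force on a finger pad.
Only numpy, scipy, OpenCV 4.12 (cv2) and the standard library are available. Lean on these libraries where they do the work, as an engineer would, in place of code of your own. Each camera call takes 0.05 s, during which the arm holds its last target. There are 200 camera calls.

## Working session

There is one attempt and no reset: what is moved stays moved. The work goes in short steps, Python scripts to look and compute and a tool call to move; the robot and the scene stay as the last step left them, time stands still between calls to the robot, and variables do not carry over. Pictures are saved under pics/ and viewed, at most 10 in all, crops included, and the job is handed in when it is done.

Besides the shell and the picture viewer there is one more tool, called after "Emit:" by a JSON object that holds its "api" and its "payload", one argument or row to a line. send_rows: Moves the arm, as the interface text tells. Its arguments: {"type":"object","properties":{"increments":{"type":"array"},"newtons":{"type":"number"}},"required":["increments"]}

```bash
mkdir -p pics; cat > h.py <<'E'
import numpy as np,cv2
from scipy.spatial.transform import Rotation as R
from rig import get_state,optics
def cam(name):
    s=get_state(); d=optics.get_image(name); 
    if name=="wrist":
        q=s["ee_rot"]; T=np.eye(4); T[:3,:3]=R.from_quat([q[1],q[2],q[3],q[0]]).as_matrix(); T[:3,3]=s["position"]
        W=T@np.array(d["T_tool_cam"])
    else:
        W=np.eye(4); Rm=cv2.Rodrigues(np.array(d["rvec"],float))[0]; W[:3,:3]=Rm.T; W[:3,3]=-Rm.T@np.array(d["tvec"]).ravel()
    return dict(px=d["pixels"],K=np.array(d["K"]),k1=d["k1"],W=W)
def ray(c,uv,z):
    p=cv2.undistortPoints(np.array(uv,float).reshape(-1,1,2),c["K"],np.array([c["k1"],0,0,0]))[:,0]
    d=np.c_[p,np.ones(len(p))]@c["W"][:3,:3].T; o=c["W"][:3,3]
    z=np.broadcast_to(z,len(p)); return o+d*((z-o[2])/d[:,2])[:,None]
def proj(c,P):
    M=np.linalg.inv(c["W"]); 
    return cv2.projectPoints(np.array(P,float).reshape(-1,1,3),cv2.Rodrigues(M[:3,:3])[0],M[:3,3],c["K"],np.array([c["k1"],0,0,0,0.]))[0][:,0]
E
python3 - <<'E'
from h import *
import pickle
for n in("top","side"):
    c=cam(n); pickle.dump(c,open(n+".pkl","wb")); cv2.imwrite(f"pics/{n}0.png",cv2.resize(c["px"],(800,600),interpolation=cv2.INTER_CUBIC))
    print(n,c["W"][:3,3].round(3),c["k1"])
print(get_state())
E
```

```text
top [0.415 0.002 0.987] -0.06167860737243824
side [-0.103 -0.563  1.004] 0.04023491319630255
{'clock': 0.1, 'qpos': array([ 1.00695407e+00,  2.76489206e-01,  1.50602811e+00,  2.01963572e-05,
        1.36073144e+00, -1.21001996e-01]), 'qd': array([-0.00148526, -0.00124848, -0.00312927,  0.00076651,  0.00101205,
       -0.00085041]), 'effort': array([ 2.89597396e-03, -4.17697263e+01, -2.46405119e+01, -5.44545878e-05,
        5.87049202e-03, -2.89761908e-05]), 'position': array([0.24610067, 0.51907637, 0.20434194]), 'ee_rot': array([-2.87334049e-04,  2.19617291e-01,  9.75585752e-01, -7.76658142e-04]), 'contact_force': array([ 0.73383818, -0.3865583 ,  0.31774702]), 'moment': array([-0.00884766,  0.03513184,  0.01495089]), 'gripper_force': 0.0, 'width': 0.085415792440979}
```

View pics/top0.png

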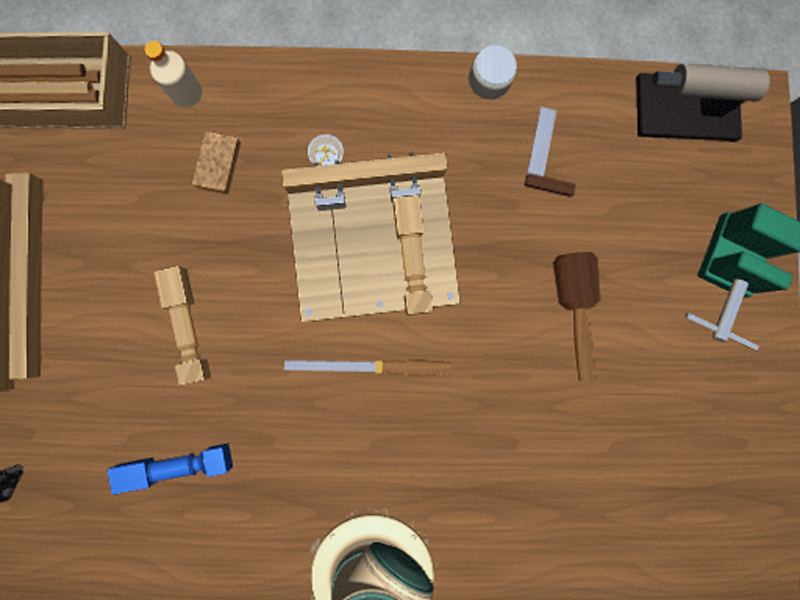

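View pics/side0.png

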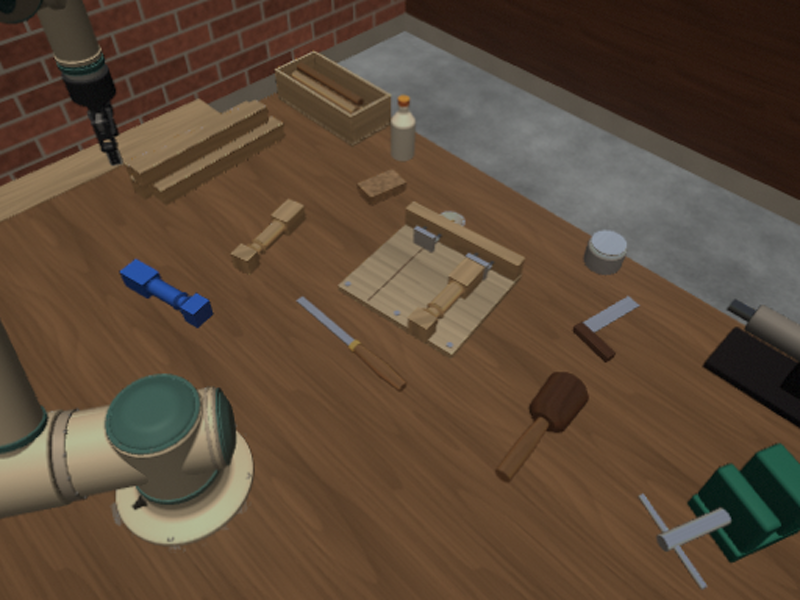

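Top view: the candidates for the leg are the light wood one at (181,325) with its longer head up at (172,288), the blue look-alike at (170,468), and the screwed leg at (412,255) in the right bay. I choose the light loose one. The left bay is empty: its pencil line runs (333,210)-(343,312) and its pad is at (330,200). The side view agrees. Next is the close crop.

```bash
python3 - <<'E'
import pickle
from h import *
c=pickle.load(open("top.pkl","rb"))
p=c["px"]
a=cv2.resize(p[160:255,90:140],None,fx=6,fy=6,interpolation=cv2.INTER_CUBIC)
b=cv2.resize(p[90:210,178:300],None,fx=4.1,fy=4.75,interpolation=cv2.INTER_CUBIC)
cv2.imwrite("pics/crop.png",np.hstack([a,b[:570]]))
print(a.shape,b.shape)
s=.64
def w(uv,z): return ray(c,np.array(uv)*s,z).round(4)
print("leg",w([[172,288],[190,372]],.044), "line",w([[333,210],[343,312]],.018))
print("fence top front",w([[284,188],[447,172]],.068),"board front",w([[302,320],[459,303]],.018))
E
```

```text
(570, 300, 3) (570, 500, 3)
leg [[0.4925 0.3513 0.044 ]
 [0.3504 0.3147 0.044 ]] line [[0.6393 0.0814 0.018 ]
 [0.4586 0.0592 0.018 ]]
fence top front [[ 0.6637  0.161   0.068 ]
 [ 0.6983 -0.1145  0.068 ]] board front [[ 0.4431  0.1305  0.018 ]
 [ 0.4785 -0.1446  0.018 ]]
```

View pics/crop.png

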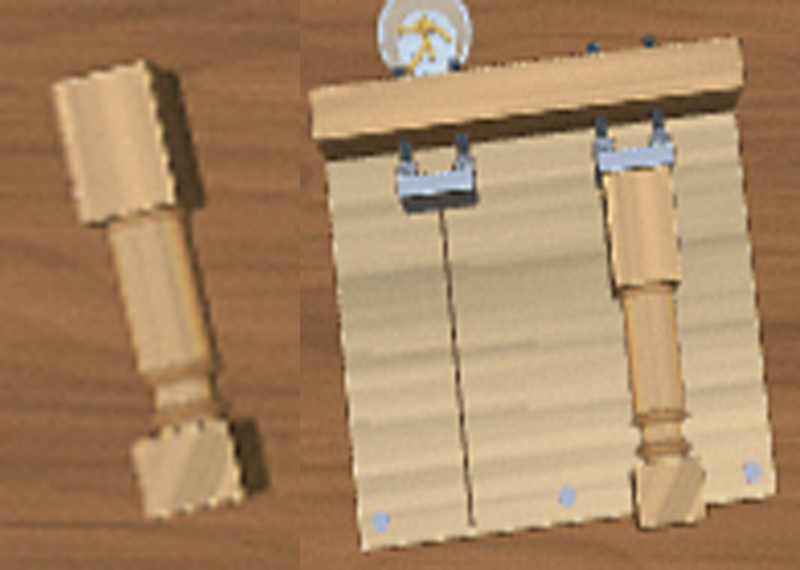

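The crop confirms it: light wood, the longer square block (head) at the upper left (115,140), foot at (190,465). Now the poses from the corners.

```bash
cat > m.py <<'E'
import pickle
from h import *
from scipy.optimize import least_squares
c=pickle.load(open("top.pkl","rb"))
def fit(model,uv,x0):
    def f(x):
        C,S=np.cos(x[2]),np.sin(x[2]); M=np.array(model,float)
        P=np.c_[x[0]+C*M[:,0]-S*M[:,1],x[1]+S*M[:,0]+C*M[:,1],M[:,2]]
        return (proj(c,P)-uv).ravel()
    r=least_squares(f,x0,loss="soft_l1"); return r.x,f(r.x).reshape(-1,2)
A=np.array([[55,88],[148,62],[172,207],[82,224],[137,436],[228,418],[243,497],[148,516]])/6.+[90,160]
mA=[[.1,.022,.044],[.1,-.022,.044],[.035,-.022,.044],[.035,.022,.044],[-.065,.022,.044],[-.065,-.022,.044],[-.1,-.022,.044],[-.1,.022,.044]]
B=(np.array([[313,140],[742,95],[362,548],[775,495],[472,523],[398,195],[475,188],[311,92],[742,40]])-[300,0])/[4.1,4.75]+[178,90]
mB=[[.097,.14,.068],[.097,-.14,.068],[-.13,.14,.018],[-.13,-.14,.018],[-.118,.065,.018],[.06,.09,.062],[.06,.04,.062],[.127,.14,.068],[.127,-.14,.068]]
for n,m,u,x0 in(("leg",mA,A,[.42,.33,.2]),("fix",mB,B,[.58,.01,.12])):
    x,r=fit(m,u-.5*0,x0); print(n,x.round(4),"\n",r.round(1).tolist())
C,S=np.cos(x[2]),np.sin(x[2])
for q in([-.04,.065],[-.0275,.065],[.06,.065],[-.1,.065]): print(q,[round(x[0]+C*q[0]-S*q[1],4),round(x[1]+S*q[0]+C*q[1],4)])
q=get_state()["ee_rot"]; print(R.from_quat([q[1],q[2],q[3],q[0]]).as_matrix().round(3))
E
python3 m.py
```

```text
leg [0.4292 0.3365 0.2614] 
 [[-0.5, -0.8], [-0.2, -0.4], [1.0, -1.1], [0.1, 0.0], [-0.9, 1.2], [-0.0, 0.3], [0.4, 0.0], [0.2, 0.8]]
fix [0.587  0.0102 0.1299] 
 [[0.4, 0.3], [0.9, -1.0], [-0.5, 0.6], [0.2, 0.5], [-0.5, -1.5], [0.2, 1.0], [0.2, 0.5], [-0.2, -0.6], [-0.5, -0.3]]
[-0.04, 0.065] [np.float64(0.539), np.float64(0.0695)]
[-0.0275, 0.065] [np.float64(0.5514), np.float64(0.0711)]
[0.06, 0.065] [np.float64(0.6381), np.float64(0.0825)]
[-0.1, 0.065] [np.float64(0.4795), np.float64(0.0617)]
[[-0.904  0.429 -0.001]
 [ 0.429  0.904 -0.001]
 [ 0.    -0.002 -1.   ]]
```

Emit:
{"api": "send_rows", "payload": {
  "increments": [
    {"gripper":-1,"linear":[0.183,-0.183,-0.025],"delta_rot":[0,0,0.705]},
    {"gripper":-1,"linear":[0.183,-0.183,-0.025],"delta_rot":[0,0,0.705]},
    {"gripper":-1,"linear":[0.183,-0.183,-0.025],"delta_rot":[0,0,0.705]},
    {"gripper":-1,"linear":[0.183,-0.183,-0.025],"delta_rot":[0,0,0.705]},
    {"gripper":-1,"linear":[0.183,-0.183,-0.025],"delta_rot":[0,0,0.705]},
    {"gripper":-1,"linear":[0.183,-0.183,-0.025],"delta_rot":[0,0,0.705]},
    {"gripper":-1,"linear":[0.183,-0.183,-0.025],"delta_rot":[0,0,0.705]},
    {"gripper":-1,"linear":[0.183,-0.183,-0.025],"delta_rot":[0,0,0.705]}
  ]
}}

```text
clock: 0.9
position: [0.4293, 0.3361, 0.1796]
ee_rot: [-0.001, -0.13, 0.992, 0.0]
contact_force: [-0.9, -0.2, -0.2]
width: 0.0854
gripper_force: 0.0
```

```bash
python3 - <<'E'
from h import *
import pickle
c=cam("wrist"); pickle.dump(c,open("w1.pkl","wb"))
im=c["px"].copy()
x,y,t=.4292,.3365,.2614
C,S=np.cos(t),np.sin(t)
for m in [[.1,.022],[.1,-.022],[.035,-.022],[.035,.022],[-.065,.022],[-.065,-.022],[-.1,-.022],[-.1,.022],[0,0]]:
    u=proj(c,[x+C*m[0]-S*m[1],y+S*m[0]+C*m[1],.044])[0]; cv2.circle(im,(int(u[0]),int(u[1])),2,(0,0,255),-1)
cv2.imwrite("pics/w1.png",cv2.resize(im,(800,600)))
E
```

```text
(no output)
```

View pics/w1.png

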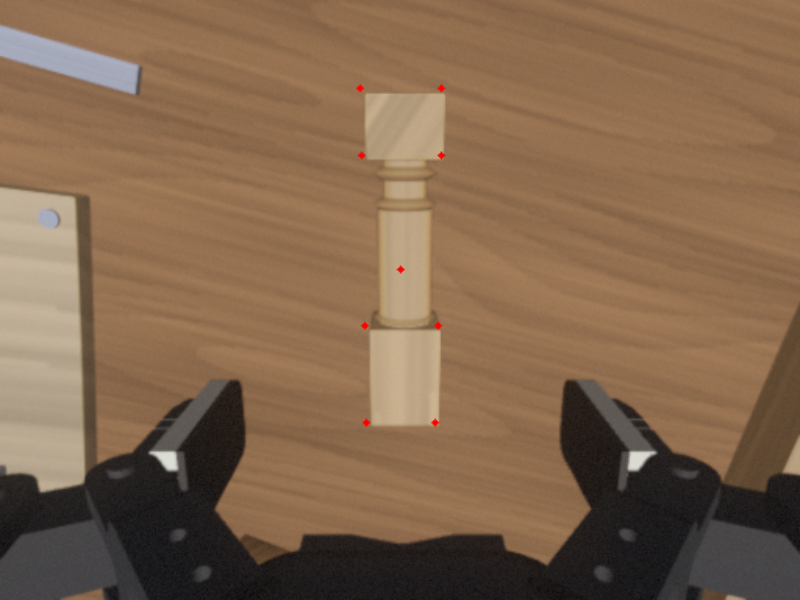

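The wrist view shows the leg's foot at (405,127) and head end at (404,425), about 4 px (2 mm) from the prediction. I'll refit from this view.

```bash
python3 - <<'E'
from h import *
import pickle
from scipy.optimize import least_squares
c=pickle.load(open("w1.pkl","rb"))
m=np.array([[.1,.022,.044],[.1,-.022,.044],[.035,-.022,.044],[.035,.022,.044],[-.065,.022,.044],[-.065,-.022,.044],[-.1,-.022,.044],[-.1,.022,.044]])
L=np.array([[370,425],[439,425],[441,329],[369,329],[366,159],[445,160],[444,94],[365,94]])*.64
Rt=L[[1,0,3,2,5,4,7,6]]
for uv in(L,Rt):
    def f(x):
        C,S=np.cos(x[2]),np.sin(x[2])
        return (proj(c,np.c_[x[0]+C*m[:,0]-S*m[:,1],x[1]+S*m[:,0]+C*m[:,1],m[:,2]])-uv).ravel()
    r=least_squares(f,[.429,.3365,.2614]); print(r.x.round(4),r.cost, r.fun.round(1))
s=get_state(); print(s["position"],s["ee_rot"])
E
```

```text
[0.4314 0.3392 0.2619] 9260.806995188896 [ 44.2   1.3 -43.9   1.3 -46.2   1.3  46.    1.3  50.1   1.6 -50.9   1.
 -51.1   0.2  51.7   0.1]
[0.4306 0.339  0.2614] 2.498273588860702 [ 0.   0.5  0.2  0.5 -0.2  0.4 -0.1  0.4 -0.4 -0.1 -0.3  0.6 -0.5 -0.9
  1.2 -0.9]
[0.42880107 0.33677741 0.17983742] [-6.25331810e-04 -1.30361036e-01  9.91466363e-01  2.43430417e-04]
```

Emit:
{"api": "send_rows", "payload": {
  "increments": [
    {"gripper":-1,"linear":[0.0015,0.0025,-0.04],"delta_rot":[0,0,0]},
    {"gripper":-1,"linear":[0.0015,0.0025,-0.08],"delta_rot":[0,0,0]},
    {"gripper":-1,"linear":[0.0015,0.0025,-0.12],"delta_rot":[0,0,0]},
    {"gripper":-1,"linear":[0.0015,0.0025,-0.15],"delta_rot":[0,0,0]},
    {"gripper":-1,"linear":[0.0015,0.0025,-0.165],"delta_rot":[0,0,0]},
    {"gripper":-1,"linear":[0.0015,0.0025,-0.172],"delta_rot":[0,0,0]},
    {"gripper":-1,"linear":[0.0015,0.0025,-0.172],"delta_rot":[0,0,0]}
  ],
  "newtons": 60
}}

```text
clock: 1.65
position: [0.4297, 0.3398, 0.0075]
ee_rot: [-0.001, -0.131, 0.991, -0.0]
contact_force: [-0.3, 0.1, 0.0]
width: 0.0852
gripper_force: 0.0
```

Emit:
{"api": "send_rows", "payload": {
  "increments": [
    {"gripper":1,"linear":[0,0,0],"delta_rot":[0,0,0]},
    {"gripper":1,"linear":[0,0,0],"delta_rot":[0,0,0]},
    {"gripper":1,"linear":[0,0,0],"delta_rot":[0,0,0]},
    {"gripper":1,"linear":[0,0,0],"delta_rot":[0,0,0]},
    {"gripper":1,"linear":[0,0,0],"delta_rot":[0,0,0]},
    {"gripper":1,"linear":[0,0,0],"delta_rot":[0,0,0]},
    {"gripper":1,"linear":[0,0,0],"delta_rot":[0,0,0]},
    {"gripper":1,"linear":[0,0,0],"delta_rot":[0,0,0]}
  ]
}}

```text
clock: 2.45
position: [0.4339, 0.3402, 0.0126]
ee_rot: [0.004, -0.131, 0.991, 0.001]
contact_force: [-2.9, -2.9, 24.2]
width: -0.0
gripper_force: 12.1
```

```bash
python3 - <<'E'
from h import *
import pickle
c=cam("wrist"); d=cam("side")
pickle.dump(d,open("s2.pkl","wb"))
a=cv2.resize(c["px"],(480,360)); b=cv2.resize(d["px"][90:210,110:230],(360,360),interpolation=cv2.INTER_CUBIC)
cv2.imwrite("pics/w2.png",np.hstack([a,b])[:, :800])
s=get_state();print(s["position"],s["width"],s["contact_force"])
E
```

```text
[0.43388115 0.34015412 0.01259582] -3.16956296012529e-06 [-0.9807098  -3.78909478 24.32045234]
```

View pics/w2.png

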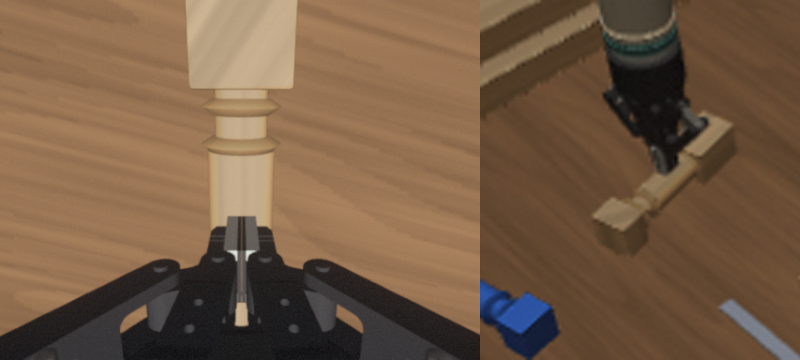

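The wrist view shows the fingers shut with the tips at (242,220), apparently lying on the leg instead of around it. The side crop shows the same. I'll check where the tips really are.

```bash
python3 - <<'E'
from h import *
c=cam("wrist"); d=cam("side"); s=get_state()
q=s["ee_rot"]; Rm=R.from_quat([q[1],q[2],q[3],q[0]]).as_matrix()
print("cam z",c["W"][:3,3], "cam in tool",(Rm.T@(c["W"][:3,3]-s["position"])).round(4))
for k in(0,-.013,-.026,-.04): print(k,(proj(c,s["position"]+Rm[:,2]*k)*480/512).round(0), ((proj(d,s["position"]+Rm[:,2]*k)-[110,90])*3+[480,0]).round(0))
# leg top width foot: corners in picture/480
p=ray(c,np.array([[190,88],[295,88]])*512/480.,.044);print(p,np.linalg.norm(p[0]-p[1]))
p=ray(c,np.array([[209,190],[272,190]])*512/480.,.022);print(p,np.linalg.norm(p[0]-p[1]))
E
```

```text
cam z [0.36682197 0.32273372 0.18161246] cam in tool [ 0.068   0.0008 -0.1695]
0 [[240. 214.]] [[669. 183.]]
-0.013 [[240. 223.]] [[668. 174.]]
-0.026 [[240. 233.]] [[666. 166.]]
-0.04 [[239. 247.]] [[664. 157.]]
[[0.37256782 0.30232123 0.044     ]
 [0.36119066 0.34451348 0.044     ]] 0.043699266025152776
[[0.42146512 0.31995988 0.022     ]
 [0.41279675 0.35212916 0.022     ]] 0.03331670616839592
```

```bash
python3 - <<'E'
from h import *
import pickle
c=cam("wrist"); s=get_state()
def T(c,s,P):
    q=s["ee_rot"]; Rm=R.from_quat([q[1],q[2],q[3],q[0]]).as_matrix(); return proj(c,s["position"]+np.array(P)@Rm.T)
for k in(0,-.013,-.02,-.026,-.032): print(k,(T(c,s,[[.011,0,k],[-.011,0,k],[.011,.004,k],[.011,-.004,k]])*480/512).round(0).tolist(),  (T(c,s,[[.011,.0427,k],[.011,-.0427,k]])*800/512).round(0).tolist())
im=cv2.resize(c["px"][200:360,200:320],(800,1067))[:600]
cv2.imwrite("pics/w3.png",cv2.resize(c["px"][215:365,165:365],(800,600),interpolation=cv2.INTER_CUBIC))
E
```

```text
0 [[240.0, 195.0], [240.0, 231.0], [247.0, 195.0], [233.0, 195.0]] [[526.0, 326.0], [273.0, 325.0]]
-0.013 [[240.0, 203.0], [240.0, 242.0], [247.0, 203.0], [232.0, 203.0]] [[536.0, 339.0], [263.0, 339.0]]
-0.02 [[240.0, 208.0], [240.0, 248.0], [248.0, 208.0], [232.0, 208.0]] [[542.0, 347.0], [257.0, 347.0]]
-0.026 [[240.0, 212.0], [240.0, 253.0], [248.0, 212.0], [231.0, 212.0]] [[547.0, 354.0], [252.0, 354.0]]
-0.032 [[240.0, 217.0], [240.0, 260.0], [248.0, 217.0], [231.0, 217.0]] [[552.0, 362.0], [246.0, 362.0]]
```

View pics/w3.png

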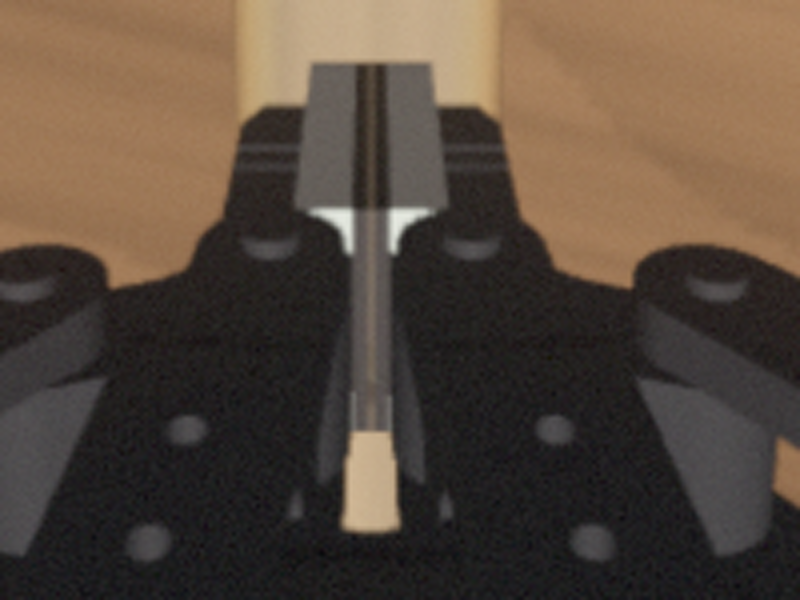

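The crop puts the shut tips at (372,63), about 28 mm behind the reported TCP, so they closed on top of the leg. The camera heights check out, so I just have to go about 30 mm lower. The leg has not moved. I'll lift, open and descend with a force check.

Emit:
{"api": "send_rows", "payload": {
  "increments": [
    {"gripper":-1,"linear":[0,0,0.03],"delta_rot":[0,0,0]},
    {"gripper":-1,"linear":[0,0,0.03],"delta_rot":[0,0,0]},
    {"gripper":-1,"linear":[0,0,0.03],"delta_rot":[0,0,0]},
    {"gripper":-1,"linear":[0,0,0.03],"delta_rot":[0,0,0]},
    {"gripper":-1,"linear":[0,0,0.03],"delta_rot":[0,0,0]},
    {"gripper":-1,"linear":[0,0,0.03],"delta_rot":[0,0,0]},
    {"gripper":-1,"linear":[0,0,0.03],"delta_rot":[0,0,0]},
    {"gripper":-1,"linear":[0,0,0.03],"delta_rot":[0,0,0]}
  ]
}}

```text
clock: 3.5
position: [0.4307, 0.339, 0.0378]
ee_rot: [-0.0, -0.131, 0.991, -0.0]
contact_force: [-0.4, -0.4, 0.2]
width: 0.0856
gripper_force: 0.0
```

```bash
python3 - <<'E'
from h import *
c=cam("wrist"); s=get_state(); print(s["position"],s["ee_rot"],s["contact_force"],s["width"])
q=s["ee_rot"]; Rm=R.from_quat([q[1],q[2],q[3],q[0]]).as_matrix()
im=c["px"].copy()
for k in(0,-.013,-.026,-.039,-.045):
  for y in(-.0427,.0427):
    u=proj(c,s["position"]+Rm@[.011,y,k])[0]; cv2.circle(im,(int(u[0]),int(u[1])),2,(0,0,255),-1)
cv2.imwrite("pics/w4.png",cv2.resize(im,(800,600)))
E
```

```text
[0.43080017 0.33903261 0.03786595] [-2.19699785e-04 -1.30727037e-01  9.91418374e-01 -4.32741480e-05] [-0.47327827  0.4499738   1.05488121] 0.0854297143630647
```

View pics/w4.png

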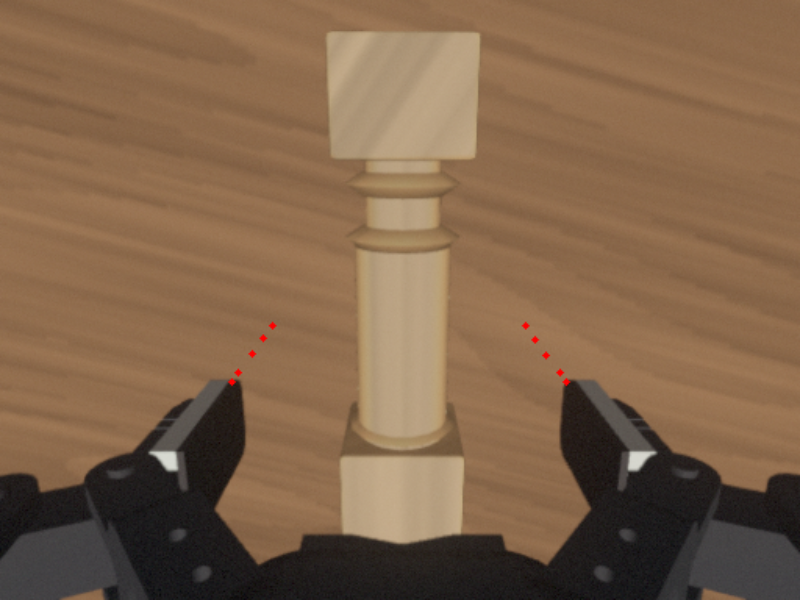

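This view shows the open tips at (241,381) and (563,381), about 43 mm behind the TCP, with the leg centred between them at 403. I'll go down to TCP z ≈ -0.022.

Emit:
{"api": "send_rows", "payload": {
  "increments": [
    {"gripper":-1,"linear":[0,0,-0.02],"delta_rot":[0,0,0]},
    {"gripper":-1,"linear":[0,0,-0.035],"delta_rot":[0,0,0]},
    {"gripper":-1,"linear":[0,0,-0.05],"delta_rot":[0,0,0]},
    {"gripper":-1,"linear":[0,0,-0.058],"delta_rot":[0,0,0]},
    {"gripper":-1,"linear":[0,0,-0.06],"delta_rot":[0,0,0]},
    {"gripper":-1,"linear":[0,0,-0.06],"delta_rot":[0,0,0]}
  ]
}}

```text
clock: 4.15
position: [0.431, 0.3391, -0.0219]
ee_rot: [-0.0, -0.131, 0.991, 0.0]
contact_force: [-0.5, 0.6, -0.5]
width: 0.0855
gripper_force: 0.0
```

Emit:
{"api": "send_rows", "payload": {
  "increments": [
    {"gripper":1,"linear":[0,0,0],"delta_rot":[0,0,0]},
    {"gripper":1,"linear":[0,0,0],"delta_rot":[0,0,0]},
    {"gripper":1,"linear":[0,0,0],"delta_rot":[0,0,0]},
    {"gripper":1,"linear":[0,0,0],"delta_rot":[0,0,0]},
    {"gripper":1,"linear":[0,0,0],"delta_rot":[0,0,0]},
    {"gripper":1,"linear":[0,0,0],"delta_rot":[0,0,0]},
    {"gripper":1,"linear":[0,0,0],"delta_rot":[0,0,0]}
  ]
}}

```text
clock: 4.85
position: [0.4313, 0.3392, -0.0212]
ee_rot: [0.001, -0.131, 0.991, 0.0]
contact_force: [-0.3, -0.9, 6.5]
width: 0.0325
gripper_force: 59.5
```

Gripped (32.5 mm opening, 60 N). Next: lift, turn, and carry to above the empty bay.

Emit:
{"api": "send_rows", "payload": {
  "increments": [
    {"gripper":1,"linear":[0,0,0.03],"delta_rot":[0,0,0]},
    {"gripper":1,"linear":[0,0,0.065],"delta_rot":[0,0,0]},
    {"gripper":1,"linear":[0,0,0.1],"delta_rot":[0,0,0]},
    {"gripper":1,"linear":[0.01,-0.04,0.11],"delta_rot":[0,0,-0.03]},
    {"gripper":1,"linear":[0.018,-0.08,0.11],"delta_rot":[0,0,-0.06]},
    {"gripper":1,"linear":[0.026,-0.12,0.11],"delta_rot":[0,0,-0.09]},
    {"gripper":1,"linear":[0.034,-0.16,0.11],"delta_rot":[0,0,-0.12]},
    {"gripper":1,"linear":[0.042,-0.2,0.11],"delta_rot":[0,0,-0.1315]}
  ]
}}

```text
clock: 5.65
position: [0.4722, 0.1376, 0.0876]
ee_rot: [-0.001, -0.065, 0.998, 0.0]
contact_force: [1.1, 1.2, -2.1]
width: 0.0322
gripper_force: 60.5
```

Emit:
{"api": "send_rows", "payload": {
  "increments": [
    {"gripper":1,"linear":[0.008,-0.035,0],"delta_rot":[0,0,0]},
    {"gripper":1,"linear":[0.0145,-0.065,0],"delta_rot":[0,0,0]},
    {"gripper":1,"linear":[0.0175,-0.0765,0],"delta_rot":[0,0,0]},
    {"gripper":1,"linear":[0.0175,-0.0765,0],"delta_rot":[0,0,0]},
    {"gripper":1,"linear":[0.0175,-0.0765,0],"delta_rot":[0,0,0]}
  ]
}}

```text
clock: 6.15
position: [0.4897, 0.0634, 0.0877]
ee_rot: [-0.001, -0.065, 0.998, 0.001]
contact_force: [-1.3, -0.2, -2.8]
width: 0.0323
gripper_force: 60.6
```

```bash
python3 - <<'E'
from h import *
import pickle
c=cam("wrist"); s=get_state(); print(s["position"],s["ee_rot"],s["contact_force"],s["width"],s["qpos"])
d=cam("top"); pickle.dump((c,d,s),open("w5.pkl","wb"))
x,y,t=.587,.0102,.1299; C,S=np.cos(t),np.sin(t)
im=c["px"].copy()
for m in [[-.13,.14,.018],[-.13,-.14,.018],[-.13,.065,.018],[.06,.065,.018],[.06,.09,.062],[.06,.04,.062],[-.09,.065,.018],[-.118,.118,.018],[-.118,0,.018]]:
    u=proj(c,[x+C*m[0]-S*m[1],y+S*m[0]+C*m[1],m[2]])[0]; print(m,u.round(0)); cv2.circle(im,(int(np.clip(u[0],-99,999)),int(np.clip(u[1],-99,999))),2,(0,0,255),-1)
cv2.imwrite("pics/w5.png",cv2.resize(im,(800,600),interpolation=cv2.INTER_CUBIC))
E
```

```text
[0.4896983  0.06368981 0.08779889] [-5.60177210e-04 -6.55269691e-02  9.97850501e-01  5.30087237e-04] [-0.25661184  0.07135801 -2.32499863] 0.032655291801090516 [-1.24446187e-02  2.54766271e-01  1.85411709e+00  1.12838827e-03
  1.03390915e+00 -1.71496660e+00]
[-0.13, 0.14, 0.018] [363. 137.]
[-0.13, -0.14, 0.018] [-43. 136.]
[-0.13, 0.065, 0.018] [256. 137.]
[0.06, 0.065, 0.018] [256. 363.]
[0.06, 0.09, 0.062] [290. 410.]
[0.06, 0.04, 0.062] [221. 410.]
[-0.09, 0.065, 0.018] [256. 192.]
[-0.118, 0.118, 0.018] [330. 154.]
[-0.118, 0, 0.018] [164. 154.]
```

View pics/w5.png

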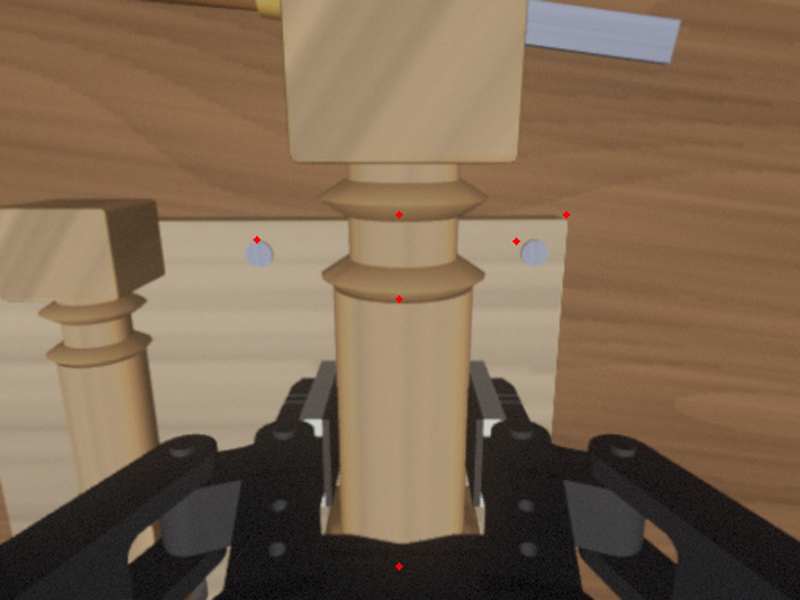

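The held leg looks straight (centre line x≈404, same as the fingers). The board's front corner is at (567,219) against a predicted (566,215), so the fixture lies about 2 mm farther along x; y agrees. I'll move over the bay and lower.

Emit:
{"api": "send_rows", "payload": {
  "increments": [
    {"gripper":1,"linear":[0.016,0.002,-0.02],"delta_rot":[0,0,0]},
    {"gripper":1,"linear":[0.031,0.0035,-0.04],"delta_rot":[0,0,0]},
    {"gripper":1,"linear":[0.031,0.0035,-0.06],"delta_rot":[0,0,0]},
    {"gripper":1,"linear":[0.031,0.0035,-0.075],"delta_rot":[0,0,0]},
    {"gripper":1,"linear":[0.031,0.0035,-0.085],"delta_rot":[0,0,0]},
    {"gripper":1,"linear":[0.031,0.0035,-0.088],"delta_rot":[0,0,0]},
    {"gripper":1,"linear":[0.031,0.0035,-0.088],"delta_rot":[0,0,0]}
  ],
  "newtons": 80
}}

```text
clock: 6.95
position: [0.5213, 0.0667, 0.0]
ee_rot: [-0.0, -0.066, 0.998, 0.0]
contact_force: [0.7, -0.1, -2.6]
width: 0.0317
gripper_force: 81.4
```

Emit:
{"api": "send_rows", "payload": {
  "increments": [
    {"gripper":1,"linear":[0,0,-0.002],"delta_rot":[0,0,0]},
    {"gripper":1,"linear":[0,0,-0.003],"delta_rot":[0,0,0]},
    {"gripper":1,"linear":[0,0,-0.0035],"delta_rot":[0,0,0]},
    {"gripper":1,"linear":[0,0,-0.0035],"delta_rot":[0,0,0]},
    {"gripper":1,"linear":[0,0,-0.0035],"delta_rot":[0,0,0]}
  ]
}}

```text
clock: 7.45
position: [0.5217, 0.066, -0.003]
ee_rot: [0.0, -0.065, 0.998, 0.0]
contact_force: [-0.4, -0.6, -0.6]
width: 0.032
gripper_force: 81.6
```

```bash
python3 - <<'E'
from h import *
import pickle
s=get_state();print(s["position"],s["contact_force"],s["moment"])
d=cam("side"); t=cam("top"); pickle.dump((d,t),open("p6.pkl","wb"))
a=cv2.resize(d["px"][110:235,210:345],(432,400),interpolation=cv2.INTER_CUBIC)
b=cv2.resize(t["px"][90:210,180:290],(367,400),interpolation=cv2.INTER_CUBIC)
cv2.imwrite("pics/p6.png",np.hstack([a,b]))
E
```

```text
[ 0.52167903  0.06601848 -0.00299559] [-0.44728535 -0.5874057  -0.64065807] [ 0.04314766  0.07877106 -0.02173734]
```

View pics/p6.png

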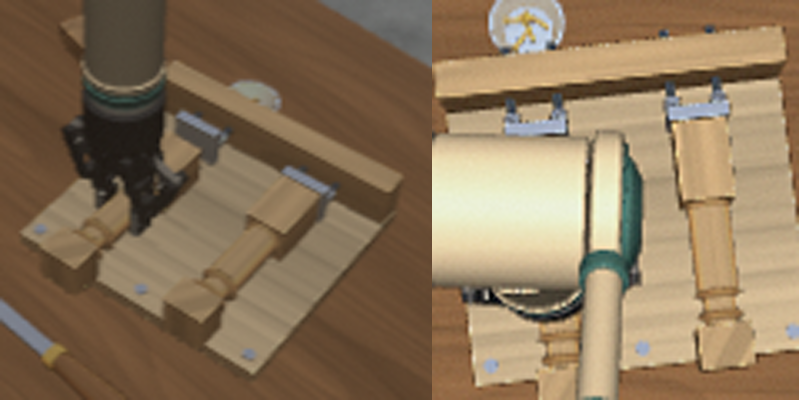

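The leg rests in the bay (left panel: foot at (70,255), head at (185,155), short of the pad at (200,135)), and it looks parallel to the fixed one. I'll settle it 1 mm lower and advance to the pad.

Emit:
{"api": "send_rows", "payload": {
  "increments": [
    {"gripper":1,"linear":[0.005,0.0007,-0.0007],"delta_rot":[0,0,0]},
    {"gripper":1,"linear":[0.01,0.0013,-0.0007],"delta_rot":[0,0,0]},
    {"gripper":1,"linear":[0.014,0.0018,-0.0007],"delta_rot":[0,0,0]},
    {"gripper":1,"linear":[0.016,0.0021,-0.0007],"delta_rot":[0,0,0]},
    {"gripper":1,"linear":[0.016,0.0021,-0.0007],"delta_rot":[0,0,0]}
  ]
}}

```text
clock: 8.05
position: [0.5355, 0.068, -0.0031]
ee_rot: [-0.002, -0.065, 0.998, -0.0]
contact_force: [-5.3, -1.3, 9.4]
width: 0.0317
gripper_force: 83.2
```

Emit:
{"api": "send_rows", "payload": {
  "increments": [
    {"gripper":1,"linear":[0.003,0.0004,0],"delta_rot":[0,0,0]},
    {"gripper":1,"linear":[0.006,0.0008,0],"delta_rot":[0,0,0]},
    {"gripper":1,"linear":[0.008,0.001,0],"delta_rot":[0,0,0]},
    {"gripper":1,"linear":[0.008,0.001,0],"delta_rot":[0,0,0]},
    {"gripper":1,"linear":[0.008,0.001,0],"delta_rot":[0,0,0]}
  ]
}}

```text
clock: 8.55
position: [0.5429, 0.069, -0.0031]
ee_rot: [-0.002, -0.066, 0.998, -0.0]
contact_force: [-6.3, 0.4, 11.2]
width: 0.0319
gripper_force: 83.3
```

Emit:
{"api": "send_rows", "payload": {
  "increments": [
    {"gripper":1,"linear":[0.002,0.0003,0],"delta_rot":[0,0,0]},
    {"gripper":1,"linear":[0.004,0.0005,0],"delta_rot":[0,0,0]},
    {"gripper":1,"linear":[0.004,0.0005,0],"delta_rot":[0,0,0]},
    {"gripper":1,"linear":[0.004,0.0005,0],"delta_rot":[0,0,0]}
  ]
}}

```text
clock: 8.95
position: [0.5447, 0.0692, -0.0031]
ee_rot: [-0.004, -0.066, 0.998, -0.0]
contact_force: [-9.5, -1.7, 13.5]
width: 0.0318
gripper_force: 83.5
```

Friction from a ~13 N down-load is mixed into the reading, so I'll ease the vertical load to isolate the pad force.

Emit:
{"api": "send_rows", "payload": {
  "increments": [
    {"gripper":1,"linear":[0,0,0.0006],"delta_rot":[0,0,0]},
    {"gripper":1,"linear":[0,0,0.001],"delta_rot":[0,0,0]},
    {"gripper":1,"linear":[0,0,0.001],"delta_rot":[0,0,0]},
    {"gripper":1,"linear":[0,0,0.001],"delta_rot":[0,0,0]}
  ]
}}

```text
clock: 9.35
position: [0.5458, 0.0693, -0.003]
ee_rot: [-0.003, -0.066, 0.998, -0.0]
contact_force: [-6.4, -1.7, 5.6]
width: 0.0317
gripper_force: 82.7
```

Emit:
{"api": "send_rows", "payload": {
  "increments": [
    {"gripper":1,"linear":[0.002,0.0003,0],"delta_rot":[0,0,0]},
    {"gripper":1,"linear":[0.004,0.0005,0],"delta_rot":[0,0,0]},
    {"gripper":1,"linear":[0.004,0.0005,0],"delta_rot":[0,0,0]},
    {"gripper":1,"linear":[0.004,0.0005,0],"delta_rot":[0,0,0]}
  ]
}}

```text
clock: 9.75
position: [0.5478, 0.0696, -0.0031]
ee_rot: [-0.005, -0.066, 0.998, -0.0]
contact_force: [-10.0, -1.7, 9.0]
width: 0.0319
gripper_force: 82.9
```

Emit:
{"api": "send_rows", "payload": {
  "increments": [
    {"gripper":1,"linear":[0.002,0.0003,0],"delta_rot":[0.0005,-0.004,0]},
    {"gripper":1,"linear":[0.004,0.0005,0.0002],"delta_rot":[0.001,-0.008,0]},
    {"gripper":1,"linear":[0.005,0.0007,0.0005],"delta_rot":[0.0013,-0.01,0]},
    {"gripper":1,"linear":[0.005,0.0007,0.0005],"delta_rot":[0.0013,-0.01,0]},
    {"gripper":1,"linear":[0.005,0.0007,0.0005],"delta_rot":[0.0013,-0.01,0]}
  ]
}}

```text
clock: 10.25
position: [0.5508, 0.07, -0.0031]
ee_rot: [-0.002, -0.066, 0.998, -0.0]
contact_force: [-11.9, -3.0, 9.0]
width: 0.0315
gripper_force: 83.1
```

```bash
python3 - <<'E'
from h import *
import pickle
s=get_state();print(s["position"],s["ee_rot"],s["contact_force"],s["moment"])
d=cam("side"); t=cam("top"); pickle.dump((d,t),open("p7.pkl","wb"))
a=cv2.resize(d["px"][120:205,240:330],(400,400),interpolation=cv2.INTER_CUBIC)
b=cv2.resize(t["px"][92:142,180:230],(400,400),interpolation=cv2.INTER_CUBIC)
cv2.imwrite("pics/p7.png",np.hstack([a,b]))
E
```

```text
[ 0.55083496  0.07001041 -0.00305504] [-2.13414259e-03 -6.58138465e-02  9.97829636e-01 -3.93116121e-06] [-11.94629423  -2.96013562   8.9944267 ] [-0.51165194  1.81801295  0.00527988]
```

View pics/p7.png

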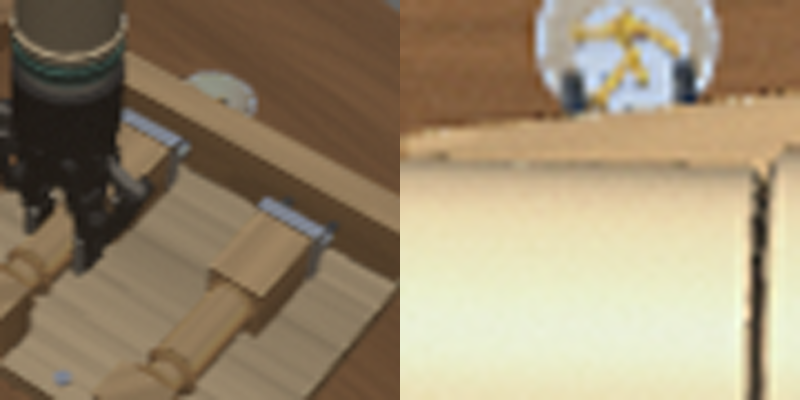

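The leg head is on the left pad and the bay looks square (left panel, pad at (155,130)). That was the last picture allowed; from here I go by forces. Ease the vertical load again and read.

Emit:
{"api": "send_rows", "payload": {
  "increments": [
    {"gripper":1,"linear":[0,0,0.0005],"delta_rot":[0,0,0]},
    {"gripper":1,"linear":[0,0,0.001],"delta_rot":[0,0,0]},
    {"gripper":1,"linear":[0,0,0.001],"delta_rot":[0,0,0]},
    {"gripper":1,"linear":[0,0,0.001],"delta_rot":[0,0,0]},
    {"gripper":1,"linear":[0,0,0.001],"delta_rot":[0,0,0]}
  ]
}}

```text
clock: 10.85
position: [0.5518, 0.0701, -0.003]
ee_rot: [-0.001, -0.066, 0.998, 0.0]
contact_force: [-8.8, -2.7, 0.5]
width: 0.0316
gripper_force: 82.2
```

```bash
python3 - <<'E'
from h import *
s=get_state();print(s["position"],s["ee_rot"],s["contact_force"],s["moment"])
E
```

```text
[ 0.55178285  0.07013834 -0.00301815] [-1.43759692e-03 -6.57375201e-02  9.97835911e-01  8.37495870e-05] [-8.76316537 -2.7131487   0.54266046] [-0.41762384  1.29215559 -0.02982324]
```

Spring force about 8.6 N (≈10.7 mm). Another 2 mm gets to half-way.

Emit:
{"api": "send_rows", "payload": {
  "increments": [
    {"gripper":1,"linear":[0.001,0.0001,0],"delta_rot":[0,0,0]},
    {"gripper":1,"linear":[0.002,0.0003,0],"delta_rot":[0,-0.002,0]},
    {"gripper":1,"linear":[0.002,0.0003,0],"delta_rot":[0,-0.002,0]},
    {"gripper":1,"linear":[0.002,0.0003,0],"delta_rot":[0,-0.002,0]},
    {"gripper":1,"linear":[0.002,0.0003,0],"delta_rot":[0,-0.002,0]}
  ]
}}

```text
clock: 11.35
position: [0.5525, 0.0702, -0.003]
ee_rot: [-0.002, -0.066, 0.998, -0.0]
contact_force: [-9.5, -3.9, 1.1]
width: 0.0316
gripper_force: 82.4
```

```bash
python3 - <<'E'
from h import *
s=get_state();print(s["position"],s["ee_rot"],s["contact_force"],s["moment"])
# pad top-front vs predicted in side view, numeric check of leg head line using top/side not viewed
E
```

```text
[ 0.55250914  0.07023782 -0.00302608] [-1.62896659e-03 -6.58099009e-02  9.97830846e-01 -7.74917353e-05] [-9.47681858 -3.89383922  1.12182557] [-0.49788057  1.65754798  0.02337339]
```

Emit:
{"api": "send_rows", "payload": {
  "increments": [
    {"gripper":1,"linear":[0.0008,0.0001,0],"delta_rot":[0,0,0]},
    {"gripper":1,"linear":[0.0008,0.0001,0],"delta_rot":[0,0,0]},
    {"gripper":1,"linear":[0.0008,0.0001,0],"delta_rot":[0,0,0]},
    {"gripper":1,"linear":[0.0008,0.0001,0],"delta_rot":[0,0,0]},
    {"gripper":1,"linear":[0.0008,0.0001,0],"delta_rot":[0,0,0]}
  ]
}}

```text
clock: 11.85
position: [0.5529, 0.0703, -0.003]
ee_rot: [-0.002, -0.066, 0.998, -0.0]
contact_force: [-11.7, -3.8, 3.0]
width: 0.0321
gripper_force: 82.4
```

Emit:
{"api": "send_rows", "payload": {
  "increments": [
    {"gripper":1,"linear":[0,0,0],"delta_rot":[0,0,0]},
    {"gripper":1,"linear":[0,0,0],"delta_rot":[0,0,0]},
    {"gripper":1,"linear":[0,0,0],"delta_rot":[0,0,0]},
    {"gripper":1,"linear":[0,0,0],"delta_rot":[0,0,0]},
    {"gripper":1,"linear":[0,0,0],"delta_rot":[0,0,0]},
    {"gripper":1,"linear":[0,0,0],"delta_rot":[0,0,0]},
    {"gripper":1,"linear":[0,0,0],"delta_rot":[0,0,0]},
    {"gripper":1,"linear":[0,0,0],"delta_rot":[0,0,0]}
  ]
}}

```text
clock: 12.65
position: [0.5529, 0.0703, -0.003]
ee_rot: [-0.002, -0.066, 0.998, -0.0]
contact_force: [-11.8, -3.9, 3.2]
width: 0.0316
gripper_force: 82.4
```

Pad force is about 9.5–10 N after friction. Holding it.

Emit:
{"api": "send_rows", "payload": {
  "increments": [
    {"gripper":1,"linear":[0,0,0],"delta_rot":[0,0,0]},
    {"gripper":1,"linear":[0,0,0],"delta_rot":[0,0,0]},
    {"gripper":1,"linear":[0,0,0],"delta_rot":[0,0,0]},
    {"gripper":1,"linear":[0,0,0],"delta_rot":[0,0,0]},
    {"gripper":1,"linear":[0,0,0],"delta_rot":[0,0,0]},
    {"gripper":1,"linear":[0,0,0],"delta_rot":[0,0,0]},
    {"gripper":1,"linear":[0,0,0],"delta_rot":[0,0,0]},
    {"gripper":1,"linear":[0,0,0],"delta_rot":[0,0,0]}
  ]
}}

```text
clock: 13.45
position: [0.5529, 0.0703, -0.003]
ee_rot: [-0.002, -0.066, 0.998, -0.0]
contact_force: [-11.2, -3.4, 2.8]
width: 0.0318
gripper_force: 82.4
```

Emit:
{"api": "send_rows", "payload": {
  "increments": [
    {"gripper":1,"linear":[0,0,0],"delta_rot":[0,0,0]},
    {"gripper":1,"linear":[0,0,0],"delta_rot":[0,0,0]},
    {"gripper":1,"linear":[0,0,0],"delta_rot":[0,0,0]},
    {"gripper":1,"linear":[0,0,0],"delta_rot":[0,0,0]},
    {"gripper":1,"linear":[0,0,0],"delta_rot":[0,0,0]},
    {"gripper":1,"linear":[0,0,0],"delta_rot":[0,0,0]},
    {"gripper":1,"linear":[0,0,0],"delta_rot":[0,0,0]},
    {"gripper":1,"linear":[0,0,0],"delta_rot":[0,0,0]}
  ]
}}

```text
clock: 14.25
position: [0.5529, 0.0703, -0.003]
ee_rot: [-0.002, -0.066, 0.998, -0.0]
contact_force: [-11.4, -3.9, 3.7]
width: 0.032
gripper_force: 82.4
```

Emit:
{"api": "send_rows", "payload": {
  "increments": [
    {"gripper":1,"linear":[0,0,0],"delta_rot":[0,0,0]},
    {"gripper":1,"linear":[0,0,0],"delta_rot":[0,0,0]},
    {"gripper":1,"linear":[0,0,0],"delta_rot":[0,0,0]},
    {"gripper":1,"linear":[0,0,0],"delta_rot":[0,0,0]},
    {"gripper":1,"linear":[0,0,0],"delta_rot":[0,0,0]},
    {"gripper":1,"linear":[0,0,0],"delta_rot":[0,0,0]},
    {"gripper":1,"linear":[0,0,0],"delta_rot":[0,0,0]},
    {"gripper":1,"linear":[0,0,0],"delta_rot":[0,0,0]}
  ]
}}

```text
clock: 15.05
position: [0.5529, 0.0703, -0.003]
ee_rot: [-0.002, -0.066, 0.998, -0.0]
contact_force: [-11.6, -4.1, 3.3]
width: 0.032
gripper_force: 82.4
```

Emit:
{"api": "send_rows", "payload": {
  "increments": [
    {"gripper":1,"linear":[0,0,0],"delta_rot":[0,0,0]},
    {"gripper":1,"linear":[0,0,0],"delta_rot":[0,0,0]},
    {"gripper":1,"linear":[0,0,0],"delta_rot":[0,0,0]},
    {"gripper":1,"linear":[0,0,0],"delta_rot":[0,0,0]},
    {"gripper":1,"linear":[0,0,0],"delta_rot":[0,0,0]},
    {"gripper":1,"linear":[0,0,0],"delta_rot":[0,0,0]},
    {"gripper":1,"linear":[0,0,0],"delta_rot":[0,0,0]},
    {"gripper":1,"linear":[0,0,0],"delta_rot":[0,0,0]}
  ]
}}

```text
clock: 15.85
position: [0.5529, 0.0703, -0.003]
ee_rot: [-0.002, -0.066, 0.998, -0.0]
contact_force: [-11.2, -2.7, 3.5]
width: 0.0314
gripper_force: 82.4
```

```bash
python3 -c "
from rig import get_state,sign_off
s=get_state();print(s['clock'],s['position'],s['contact_force'],s['width']);print(sign_off())"
```

```text
15.85 [ 0.55289579  0.07028664 -0.00302343] [-11.2273998   -2.73812203   3.51910689] 0.03137086499294125
the job is handed in; nothing more can be done
None
```

The loose leg is flat in the empty left bay, pressed about half-way into its spring pad (an estimated 9.5–10 N from force and position, after allowing for friction); it was held steady for about 4 s and handed in at 15.85 s still gripped and pressed, though my first grasp closed on top of the leg and pressed it with about 24 N before I corrected it.

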